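Free the stuck sauce-warmer pot

TASK

Clear the two small steel pots off for washing together: first set the loose, slightly smaller pot into the one that is stuck in the sauce warmer's rubber collar and let go of it so that it stands nested, straight and fully down. Then take the outer pot by its wall and, instead of yanking, rock it clearly (some 5 degrees or more) in the collar, first towards the warmer's left and then towards its right as you face its dial, and go on from side to side until it comes free. Finish while holding the nested pair upright just clear of the collar, about 2 cm above it and straight over the well so that it drips back in; do not put it down or let go, do not tip the pots over, and leave the other things on the worktop alone.

Things in the scene. Friction and masses are not known exactly. Their poses are not given: they have to be found in the camera images.
- warmer: Round electric sauce warmer, 146 mm across, fixed by suction feet. Origin: centre of its underside, on the worktop; z up. The control pod with the dial is at its -x side (to x = -111, 31 high); facing the dial, +y is its left, -y its right. Lugs reach y = +-85 at z = 22 to 30. Well in the middle 64 wide, floor at z = 20, top face and mouth at z = 36.
- warmer_mouth (a point): Centre of the well's mouth, z = 36 mm in the warmer, same axes. The slotted rubber collar just below it (ten sprung petals, z = 28 to 35) grips the pot's foot: a straight pull takes 25 to 45 N; leaned over about the low edge of its foot, with about 1 N m, one side at a time slips up. There is room to lean 0.2 rad. A pot is out when its underside is above z = 36.
- pot_seated: The stuck steel pot, the larger one, upright; underside at first on the well's floor. Open, round, 52 mm high, no handle. Foot 51.4 across up to z = 22, then an outward shoulder, then a straight wall 62 across from z = 25 to 52 (45 to 72 above the worktop when seated), 2 thick, inside 57 wide down to an inner ledge at z = 25. Origin: centre of its underside; z along its axis; 0.09 to 0.16 kg.
- pot_seated_rim (a point): Centre of the mouth of the stuck pot, 52 mm up its axis.
- pot_loose: The loose steel pot, next smaller of the same set: 50 mm high, foot 50.8 across (edge chamfered 1.5 mm) up to z = 28, then a straight wall 56 across from z = 31 to 50, 2 thick; same origin. Upright and empty on the hob. Nested, its foot stands on the other's inner ledge with about 3 mm play all round, its underside 25 mm above the other's, its wall wholly above the other's mouth. The pair is 75 mm high.
- jug: Leave alone: a bulbous white cream jug, 111 x 83 x 92 (mm). Origin: centre of its underside.
- teaspoon: Leave alone: a steel teaspoon, 130 x 26 x 11, lying flat (mm). Origin: centre of its underside.
- garlic: Leave alone: a garlic bulb, 56 across (mm). Origin: centre of its underside.
- honey: Leave alone: a lidded glass jar, 71 across, 110 high (mm). Origin: centre of its underside.
- timer: Leave alone: a wind-up kitchen timer, 59 across, 52 high (mm). Origin: centre of its underside.
- spoon: Leave alone: a wooden cooking spoon, 295 long, lying flat on the hob (mm). Origin: centre of its underside.
- lemon: Leave alone: a lemon, 72 x 57 x 58 (mm). Origin: centre of its underside.

How it is judged (in metres and radians):
On the way, in this order (a step that is already met when the one before it is completed fails the run):
1. the loose pot stands nested in the stuck one, let go, the stuck one still fully down in the warmer (horizontal distance between pot_loose and pot_seated below 0.009 m and z of pot_loose in the frame of pot_seated between 0.022 and 0.029 m and angle between the z axis of pot_loose and the z axis of pot_seated, either way round below 0.08 rad and contact force between the fingers and pot_loose below 0.1 N and z of pot_seated in the frame of warmer below 0.024 m and linear speed of pot_loose below 0.02 m/s), for 0.3 s.
2. the stuck pot leans to the warmer's left, its foot still in the collar (angle between pot_seated's own z axis and vertical above 0.06 rad and y of pot_seated_rim in the frame of warmer above 0.003 m and z of pot_seated in the frame of warmer below 0.034 m), for 0.05 s.
3. then it leans to the warmer's right, its foot still in the collar (angle between pot_seated's own z axis and vertical above 0.06 rad and y of pot_seated_rim in the frame of warmer below -0.003 m and z of pot_seated in the frame of warmer below 0.034 m), for 0.05 s.
4. the pot is free, clear above the collar, gripped (z of pot_seated in the frame of warmer above 0.04 m and contact force between the fingers and pot_seated above 1 N and contact force between pot_seated and warmer below 0.1 N), for 0.2 s.
At the end, for the whole second after the job is handed in: The gripper holds the lower pot still and upright (within 8 degrees), its underside 6 to 45 mm above the warmer's top face, within 20 mm of straight over the well, not touching the warmer; the other pot is still nested in it (within 9 mm of its axis and 4.5 degrees, 22 to 29 mm higher) (horizontal distance between pot_loose and pot_seated below 0.009 m and z of pot_loose in the frame of pot_seated between 0.022 and 0.029 m and angle between the z axis of pot_loose and the z axis of pot_seated, either way round below 0.08 rad and z of pot_seated in the frame of warmer between 0.042 and 0.081 m and horizontal distance between pot_seated and warmer_mouth below 0.02 m and angle between pot_seated's own z axis and vertical below 0.14 rad and contact force between the fingers and pot_seated above 1 N and contact force between each of pot_seated, pot_loose and warmer below 0.1 N and linear speed of pot_seated below 0.02 m/s); the arm keeps its last pose, push and grip.
It fails at once if a bystander is moved by more than 15 mm (distance of any of jug, teaspoon, garlic, honey, timer, spoon, lemon from where it was at the start of the episode above 0.015 m).
It fails at once if a pot is tipped over (angle between any of pot_loose, pot_seated's own z axis and vertical above 0.7 rad).
It also fails if it takes over 54 s, if anything falls off the work surface, if the arm or the gripper's body presses on something with over 40 N, if the wrist force passes 120 N, or if a joint passes its speed limit or range.

ROBOT

A 6-joint arm with a two-finger parallel gripper is mounted at the origin on a cart in front of the work surface, level with it; the furniture and walls round the work are solid. World frame = base frame: x ahead of the robot, y to its left, z up, the work surface at z = 0. Lengths are in mm, angles in rad, forces in N, time in s.
With the tool pointing down it reaches from about 275 to 1000 mm from the base axis. Payload 8.4 kg.
Tool frame: the origin (TCP) lies at the very end of the fingers, on their centre line; the grasp point (between the pads) lies manip.pinch_z behind it (manip.pinch_z is the distance from the TCP to the grasp point, in mm); z points along the fingers, x is the direction in which the jaws open and shut, and the axes are right-handed (so a half turn about z gives the same grasp; the last joint's range is limited). The gripper opens to 85 mm and grips with 20 to 120 N. Pads are 22 mm wide; open, the fingers measure 114 mm over their backs; the gripper's body (76 mm by 85 mm) begins 54 mm behind the grasp point. The pads swing forward as they close: fully open they stand 13 mm farther back than shut.
Start: joints at [1.331, 0.353, 1.633, -0, 1.155, -0.002], TCP at [147.227, 607.414, 231.281] pointing down, gripper open.
Joint ranges: [-2.63, 2.63], [-0.92, 2.1], [0.06, 2.66], [-1.3, 4.44], [0, 2.69], [-3.02, 3.02]. Speed limits (rad/s): [2.22, 2.22, 2.79, 3.14, 3.14, 3.14].

INTERFACE

Orientations are given as a 3x3 rotation matrix whose columns are the frame's x, y, z axes.
In Python, from bench import manip, cams gives the robot as it stands. The module is installed in compiled form; this text tells all that it offers.
- The arm moves only by the tool apply_moves, never from a script. Its argument "rows" is text: rows parted by semicolons, each of 4 numbers parted by spaces: the shift along the world's x, y, z in units of 40 mm (1.0 is 40 mm), then the turn about the world's z in units of 6 degrees (1.0 is 6 degrees). A call has 1 to 20 rows; each row is the pose to reach, as a shift and turn from the pose commanded when the call began; what a row does not reach only later rows make up. A row lasts 1/12 s, in which the tool goes at most 41.7 mm and 7.16 degrees, less where a joint would pass 70% of its speed; a pose out of reach is approached as far as the arm can. A call with a gripper value outside its range is refused whole. "fingers" is the finger opening in mm, from 0 to 85.4, set as the call begins (left out, the last holds). The fingers move at their own pace and stop on an object; "squeeze" is the grip in N (left out, the last holds). Time passes only in rows, so rows that repeat a pose let the fingers close. It gives the time, the measured TCP pose, the force and the opening at its end, in the units of the state.
- manip.get_state(): the state, without advancing time (a new reading comes with each control period).
- cams.get_image(name): name is "side" or "top" or "wrist"; returns the picture (400x640x3 uint8, red, green, blue); there is no depth.
- cams.camera_params(name): a dict with "mtx" (3x3 intrinsics, pixels), "xyz" and "attitude" of the camera in the world. Camera axes: x right, y down, z forward; pixel columns grow to the right and rows downward; lengths in mm; the calibration is good to about 2 mm. A picture is of the moment at which its call begins: read the wrist's pose just before it. camera_params takes no time and is no camera call; for the wrist camera it gives the pose at the moment of the call.
- manip.sign_off(): hands the job in, once; it reports no verdict.
Trained networks look in the newest picture that a camera, given by its name, has taken for a name from the list of things; names that differ only in an ending like _2 or _b are one class to them, and where a whole thing is asked for, a point or a joint stands for the part that bears it (a point fixed in the world has none). Each returns a list of dicts, best first, with "conf" (0 to 1); they miss things now and then, are a little off and sometimes report something else, mostly with a low value. They report only what shows in the picture. A call takes as long as a camera call.
- cams.find_in(name, camera): "rect" ([left, top, right, bottom] in pixels, round what is visible of it).
- cams.place_of(name, camera): "pixel" ([column, row] in pixels: a listed point, or the origin of a listed thing).
The state is a dict: "time": time; "q": joint angles; "qd": joint speeds; "joint_efforts": joint torques, N m; "eef_pos": TCP position; "ee_rot": TCP orientation; "contact_force": force on the tool from outside, world axes, zero at the start; "wrist_torque": the same for the moment, N m; "grip_width": finger opening in mm.
Only numpy, scipy, OpenCV 4.12 (cv2) and the standard library are available. Lean on these libraries where they do the work, as an engineer would, in place of code of your own. Each camera call takes 0.05 s, during which the arm holds its last target. There are 200 camera calls.

## Working session

There is one attempt and no reset: what is moved stays moved. The work goes in short steps, Python scripts to look and compute and a tool call to move; the robot and the scene stay as the last step left them, time stands still between calls to the robot, and variables do not carry over. Pictures are saved under pics/ and viewed, about 8 in all and at most 12, crops included, and the job is handed in when it is done.

Besides the shell and the picture viewer there is one more tool, called after "Call:" by a JSON object that holds its "name" and its "arguments". apply_moves: Moves the arm, as the interface text tells. Its arguments: {"type":"object","properties":{"rows":{"type":"string"},"fingers":{"type":"number"},"squeeze":{"type":"number"}},"required":["rows"]}

```bash
mkdir -p pics; cat > h.py <<'E'
from bench import manip, cams
import numpy as np, cv2
def shot(c,fn):
    im=cams.get_image(c); cv2.imwrite('pics/'+fn,im[:,:,::-1]); return im
def ray(c,px,z):
    p=cams.camera_params(c); K=np.array(p['mtx']);R=np.array(p['attitude']);o=np.array(p['xyz'])
    d=R@np.linalg.inv(K)@np.array([px[0],px[1],1.]); return o+d*(z-o[2])/d[2]
def proj(c,P):
    p=cams.camera_params(c); K=np.array(p['mtx']);R=np.array(p['attitude']);o=np.array(p['xyz'])
    v=K@(R.T@(np.array(P)-o)); return v[:2]/v[2]
E
python3 - <<'E'
from h import *
print(manip.pinch_z, {k:np.round(v,3) for k,v in manip.get_state().items()})
for c in ['side','top']:
    shot(c,c+'1.png'); p=cams.camera_params(c); print(c,p)
for c in ['top','side']:
  for n,z in [('warmer_mouth',36),('warmer',0),('pot_seated',20),('pot_seated_rim',72),('pot_loose',0)]:
    r=cams.place_of(n,c)[:2]; b=cams.find_in(n,c)[:1]
    print(c,n,[(np.round(x['pixel']),round(x['conf'],2),np.round(ray(c,x['pixel'],z))) for x in r],[(np.round(x['rect']),round(x['conf'],2)) for x in b])
E
```

```text
18.700000000000003 {'time': np.float64(0.0), 'q': array([ 1.331,  0.354,  1.634,  0.   ,  1.155, -0.002]), 'qd': array([ 0.   , -0.   ,  0.003, -0.   ,  0.001, -0.001]), 'joint_efforts': array([-1.0000e-03, -6.0527e+01, -3.4205e+01,  0.0000e+00,  1.0000e-02,
       -0.0000e+00]), 'eef_pos': array([147.106, 606.928, 230.529]), 'ee_rot': array([[ 0.236,  0.972, -0.   ],
       [ 0.972, -0.236, -0.001],
       [-0.001, -0.   , -1.   ]]), 'contact_force': array([ 1.195, -0.053, -0.676]), 'wrist_torque': array([ 0.046, -0.045, -0.021]), 'grip_width': np.float64(85.19)}
side {'mtx': array([[461.55380214,   0.        , 320.12115575],
       [  0.        , 461.55380214, 206.59147849],
       [  0.        ,   0.        ,   1.        ]]), 'xyz': array([ -101.85687479, -1402.41291841,   685.86829497]), 'attitude': array([[ 0.88733306, -0.19010656,  0.42011847],
       [-0.46055084, -0.31974462,  0.82804366],
       [-0.02308591, -0.92823643, -0.37127371]])}
top {'mtx': array([[381.47418772,   0.        , 317.12408337],
       [  0.        , 381.47418772, 198.40553765],
       [  0.        ,   0
[... 756 characters left out ...]
0.58)]
top pot_loose [(array([358., 205.]), 0.49, array([ 539., -229.,    0.]))] [(array([352., 196., 372., 215.]), 0.5)]
side warmer_mouth [(array([258., 187.]), 0.94, array([506., 382.,  36.]))] [(array([234., 181., 277., 201.]), 0.71)]
side warmer [(array([256., 197.]), 0.92, array([491., 367.,   0.]))] [(array([232., 185., 272., 201.]), 0.78)]
side pot_seated [(array([261., 186.]), 0.52, array([537., 427.,  20.]))] [(array([254., 173., 269., 189.]), 0.49)]
side pot_seated_rim [(array([256., 176.]), 0.44, array([515., 421.,  72.]))] [(array([344., 286., 371., 313.]), 0.74)]
side pot_loose [(array([335., 251.]), 0.63, array([ 536., -240.,    0.]))] [(array([328., 230., 344., 249.]), 0.66)]
```

View pics/top1.png

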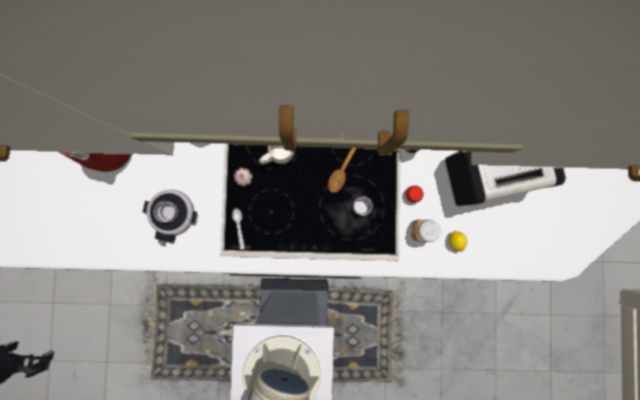

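View pics/side1.png

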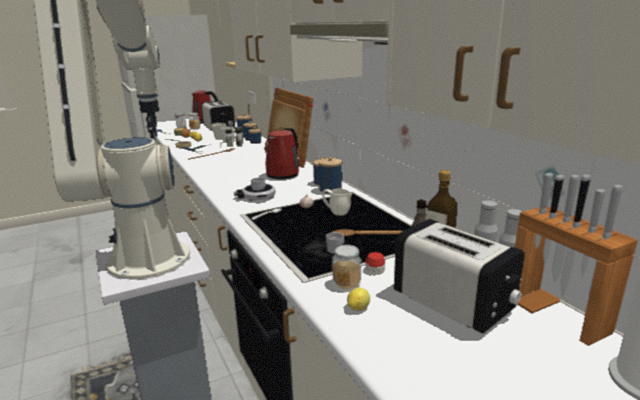

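The pictures show the warmer at top px (171,212), with its dial towards the robot and slightly left, so its yaw is about -13°. The loose pot is on the hob at top px (361,205). The wooden spoon is ahead-left of the pot and clear of it. I'll go above the warmer first for a close look.

Call:
{"name": "apply_moves", "arguments": {"rows": "8.8 -6 0 -14.9;8.8 -6 0 -14.9;8.8 -6 0 -14.9;8.8 -6 0 -14.9;8.8 -6 0 -14.9;8.8 -6 0 -14.9;8.8 -6 0 -14.9;8.8 -6 0 -14.9;8.8 -6 0 -14.9;8.8 -6 0 -14.9;8.8 -6 0 -14.9;8.8 -6 0 -14.9;8.8 -6 0 -14.9;8.8 -6 0 -14.9;8.8 -6 0 -14.9;8.8 -6 0 -14.9"}}

```text
time: 2.43
eef_pos: [499.1, 367.6, 231.3]
ee_rot: [[0.975, -0.223, 0.0], [-0.223, -0.975, 0.0], [0.0, -0.0, -1.0]]
contact_force: [-0.3, -0.3, -0.0]
grip_width: 85.3
```

```bash
python3 - <<'E'
from h import *
s=manip.get_state(); print(s['time'],s['eef_pos'],np.degrees(np.arctan2(s['ee_rot'][1][0],s['ee_rot'][0][0])),s['q'],cams.camera_params('wrist'))
c='wrist'; shot(c,'w1.png')
for n,z in [('warmer_mouth',36),('warmer',0),('pot_seated',20),('pot_seated_rim',72)]:
    r=cams.place_of(n,c)[:2]; b=cams.find_in(n,c)[:1]
    print(c,n,[(np.round(x['pixel']),round(x['conf'],2),np.round(ray(c,x['pixel'],z),1)) for x in r],[(np.round(x['rect']),round(x['conf'],2)) for x in b])
E
```

```text
2.4333 [499.08117853 367.56819694 231.33223116] -12.869720155527384 [ 6.32389732e-01  3.44940997e-01  1.64499558e+00 -2.25605432e-05
  1.15158425e+00  8.57017904e-01] {'mtx': array([[294.25406144,   0.        , 324.49545403],
       [  0.        , 294.25406144, 196.5429734 ],
       [  0.        ,   0.        ,   1.        ]]), 'xyz': array([514.50806313, 432.46870017, 373.04130256]), 'attitude': array([[ 9.74851136e-01, -2.14700696e-01, -5.97400562e-02],
       [-2.22856723e-01, -9.39628162e-01, -2.59680186e-01],
       [-3.79922585e-04,  2.66462997e-01, -9.63845074e-01]])}
wrist warmer_mouth [] [(array([240.,  95., 386., 242.]), 0.58)]
wrist warmer [] [(array([241., 100., 386., 241.]), 0.85)]
wrist pot_seated [(array([328., 170.]), 0.8, array([504.5, 368.3,  20. ]))] [(array([302., 152., 359., 207.]), 0.83)]
wrist pot_seated_rim [(array([328., 184.]), 0.94, array([502.2, 363.7,  72. ]))] [(array([300., 150., 362., 208.]), 0.78)]
```

View pics/w1.png

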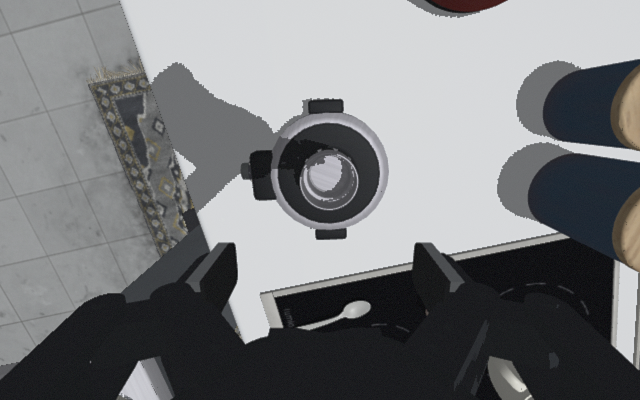

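The wrist view shows the seated pot's rim centred near (329,180), with the pod to the image's left. The jaws are already aligned with the warmer's x axis. Next I'll refine the rim centre numerically from this frame, then go to the loose pot.

```bash
python3 - <<'E'
from h import *
im=cv2.imread('pics/w1.png'); g=cv2.cvtColor(im,7 if False else cv2.COLOR_BGR2GRAY)
x0,y0=285,135; c=cv2.resize(g[y0:y0+90,x0:x0+90],None,fx=6,fy=6,interpolation=cv2.INTER_CUBIC)
for mr,Mr in [(24*6,34*6),(18*6,24*6)]:
  h=cv2.HoughCircles(c,cv2.HOUGH_GRADIENT,1,15,param1=120,param2=15,minRadius=mr,maxRadius=Mr)
  for a in h[0][:3]:
    px=(a[0]/6+x0-.4,a[1]/6+y0-.4); print(px,a[2]/6,ray('wrist',px,72))
h=cv2.HoughCircles(cv2.resize(g[80:280,200:440],None,fx=3,fy=3),cv2.HOUGH_GRADIENT,1,15,param1=120,param2=15,minRadius=150,maxRadius=200)
for a in h[0][:3]:
    px=(a[0]/3+200,a[1]/3+80); print('warmer',px,a[2]/3,ray('wrist',px,33))
# expected projections
for C in [(502,364),(501,368)]:
  t=np.linspace(0,2*np.pi,72)
  pts=np.array([proj('wrist',(C[0]+31*np.cos(a),C[1]+31*np.sin(a),72)) for a in t]); print(C,pts.min(0),pts.max(0))
  q=c.copy()
v=cv2.resize(im[135:225,285:375],None,fx=6,fy=6,interpolation=cv2.INTER_CUBIC)
for C,col in [((502,364),(0,0,255)),((501,368),(0,255,0))]:
  pts=np.array([proj('wrist',(C[0]+31*np.cos(a),C[1]+31*np.sin(a),72)) for a in t])
  cv2.polylines(v,[np.int32((pts-[285,135]+.5)*6)],True,col,1)
cv2.imwrite('pics/w1z.png',v)
E
```

```text
(np.float32(328.85), np.float32(180.85)) 29.016668 [504.19166083 366.85699606  72.        ]
(np.float32(328.18335), np.float32(176.18333)) 25.15 [504.6148217  371.85946024  72.        ]
(np.float32(326.68335), np.float32(182.18333)) 25.383333 [501.66482711 365.97533415  72.        ]
(np.float32(327.01666), np.float32(176.68333)) 23.9 [503.31267211 371.61588359  72.        ]
(np.float32(333.68335), np.float32(177.85)) 23.35 [509.811928   368.84256596  72.        ]
(np.float32(329.35), np.float32(175.68333)) 22.966667 [505.91573657 372.10281887  72.        ]
warmer (np.float32(328.5), np.float32(172.16666)) 51.2 [504.72493024 368.61241341  33.        ]
warmer (np.float32(332.1667), np.float32(168.5)) 56.166668 [509.86093883 371.88480199  33.        ]
warmer (np.float32(328.5), np.float32(177.16666)) 53.899998 [503.40165066 362.78929594  33.        ]
(502, 364) [297.86779495 154.29425688] [356.97571209 211.96626399]
(501, 368) [295.99051598 150.67780866] [355.2835842  208.71736609]
```

View pics/w1z.png

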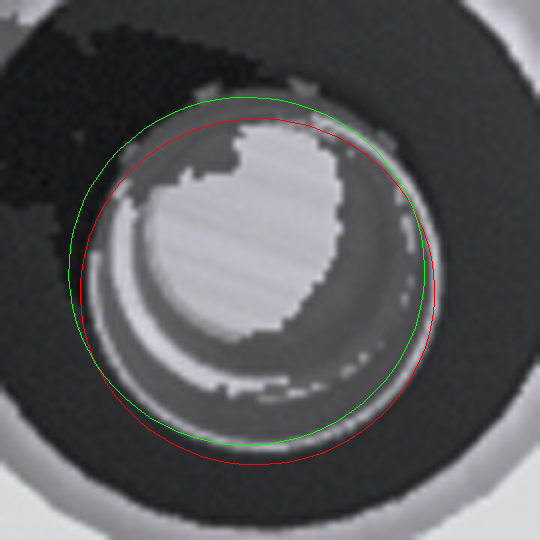

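Call:
{"name": "apply_moves", "arguments": {"rows": "0.8 -14 -0.8 0;0.8 -14 -0.8 0;0.8 -14 -0.8 0;0.8 -14 -0.8 0;0.8 -14 -0.8 0;0.8 -14 -0.8 0;0.8 -14 -0.8 0;0.8 -14 -0.8 0;0.8 -14 -0.8 0;0.8 -14 -0.8 0;0.8 -14 -0.8 0;0.8 -14 -0.8 0;0.8 -14 -0.8 0;0.8 -14 -0.8 0;0.8 -14 -0.8 0;0.8 -14 -0.8 0;0.8 -14 -0.8 0;0.8 -14 -0.8 0"}}

```text
time: 4.38
eef_pos: [531.2, -191.5, 199.3]
ee_rot: [[0.975, -0.224, -0.0], [-0.224, -0.975, 0.0], [-0.0, -0.0, -1.0]]
contact_force: [-0.1, 0.4, 0.3]
grip_width: 85.3
```

```bash
python3 - <<'E'
from h import *
c='wrist'; s=manip.get_state(); print(s['time'],s['eef_pos'],s['q'][5]);shot(c,'w2.png')
for n,z in [('pot_loose',3),('pot_seated_rim',53)]:
    r=cams.place_of(n,c)[:2]; b=cams.find_in(n,c)[:1]
    print(c,n,[(np.round(x['pixel']),round(x['conf'],2),np.round(ray(c,x['pixel'],z),1)) for x in r],[(np.round(x['rect']),round(x['conf'],2)) for x in b])
E
```

```text
4.3833 [ 531.18166003 -191.47345526  199.33046934] -0.12266677943294235
wrist pot_loose [(array([336., 212.]), 0.9, array([ 535.5, -240.2,    3. ]))] [(array([314., 193., 365., 250.]), 0.87)]
wrist pot_seated_rim [(array([396., 318.]), 0.57, array([ 576.3, -363.9,   53. ]))] []
```

View pics/w2.png

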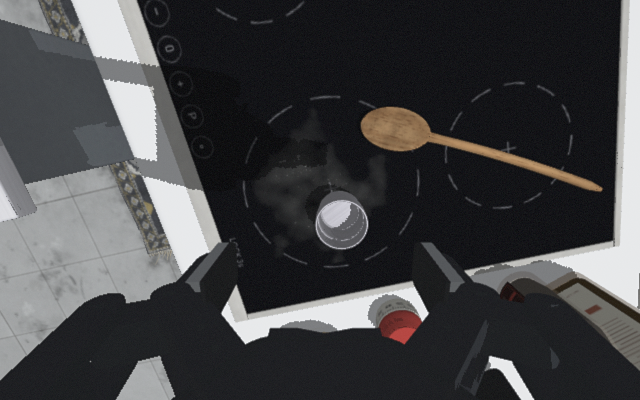

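The loose pot's rim is at about (341,224) in the wrist view. The spoon bowl, near (393,129), is well clear of the jaws' path.

```bash
python3 - <<'E'
from h import *
g=cv2.cvtColor(cv2.imread('pics/w2.png'),cv2.COLOR_BGR2GRAY)
x0,y0=300,180; c=cv2.resize(g[y0:y0+85,x0:x0+85],None,fx=6,fy=6,interpolation=cv2.INTER_CUBIC)
h=cv2.HoughCircles(c,cv2.HOUGH_GRADIENT,1,15,param1=120,param2=15,minRadius=22*6,maxRadius=30*6)
for a in h[0][:3]:
    px=(a[0]/6+x0-.4,a[1]/6+y0-.4); print(px,a[2]/6,ray('wrist',px,50),ray('wrist',px,55))
p=cams.camera_params('wrist'); f=p['mtx'][0][0]
D=[(proj('wrist',(536,-236,z))) for z in (50,55)]; print(D)
for z in (50,55):
  pts=np.array([proj('wrist',(536+28*np.cos(a),-237+28*np.sin(a),z)) for a in np.linspace(0,6.28,72)]); print(z,pts.min(0),pts.max(0))
E
```

```text
(np.float32(341.68335), np.float32(226.68333)) 27.166666 [ 539.05757302 -241.63337035   50.        ] [ 539.19202909 -239.66367506   55.        ]
(np.float32(342.01666), np.float32(223.35)) 25.433334 [ 540.18361389 -238.04619833   50.        ] [ 540.29873343 -236.13810243   55.        ]
(np.float32(339.18335), np.float32(224.51668)) 24.1 [ 536.99903379 -238.65681678   50.        ] [ 537.16883937 -236.73823527   55.        ]
[array([337.72154704, 222.40708366]), array([337.9296707, 224.1023058])]
50 [311.33626847 197.68148566] [364.52908181 247.66631509]
55 [311.12740337 199.0173188 ] [365.16125754 249.70918938]
```

Call:
{"name": "apply_moves", "arguments": {"rows": "0.2 -1.18 -1 0;0.2 -1.18 -2 0;0.2 -1.18 -3 0;0.2 -1.18 -3.2 0;0.2 -1.18 -3.2 0;0.2 -1.18 -3.2 0;0.2 -1.18 -3.2 0"}}

```text
time: 5.22
eef_pos: [540.3, -239.9, 72.8]
ee_rot: [[0.974, -0.225, 0.002], [-0.225, -0.974, -0.001], [0.002, 0.0, -1.0]]
contact_force: [0.7, -0.2, -0.0]
grip_width: 85.3
```

```bash
python3 - <<'E'
from h import *
c='wrist'; s=manip.get_state(); print(s['eef_pos']);im=shot(c,'w3.png')
# overlay expected rim for two heights
v=im[:,:,::-1].copy()
for (z,col) in [(50,(0,0,255)),(55,(0,255,0))]:
  pts=np.array([proj('wrist',(539+28*np.cos(a),-238.5+28*np.sin(a),z)) for a in np.linspace(0,6.28,72)])
  cv2.polylines(v,[np.int32(pts)],True,col,1)
print(proj(c,s['eef_pos']))
cv2.imwrite('pics/w3o.png',v)
E
```

```text
[ 540.32199241 -239.88741374   72.79316616]
[322.72496139 246.54518728]
```

View pics/w3o.png

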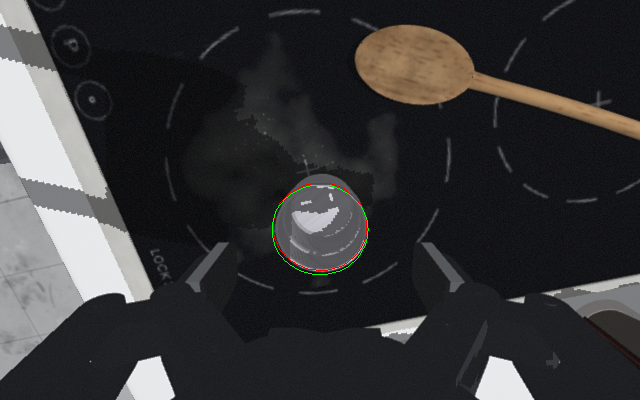

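The overlay at (539, -238.5) matches the pot's rim, centred at px (321,228) midway between the fingers. Going down with the fingertips at about 28 mm, then gripping gently.

Call:
{"name": "apply_moves", "arguments": {"rows": "0 0.02 -0.5 0;0 0.02 -1.07 0;0 0.02 -1.07 0;0 0.02 -1.07 0"}}

```text
time: 5.6
eef_pos: [539.5, -238.8, 29.5]
ee_rot: [[0.974, -0.225, 0.0], [-0.225, -0.974, -0.0], [0.0, 0.0, -1.0]]
contact_force: [0.8, -0.8, -0.5]
grip_width: 85.4
```

Call:
{"name": "apply_moves", "arguments": {"rows": "0 0 0 0;0 0 0 0;0 0 0 0;0 0 0 0;0 0 0 0;0 0 0 0;0 0 0 0;0 0 0 0", "fingers": 45, "squeeze": 25}}

```text
time: 6.27
eef_pos: [540.2, -239.4, 30.4]
ee_rot: [[0.974, -0.225, 0.002], [-0.225, -0.974, -0.001], [0.002, 0.0, -1.0]]
contact_force: [-2.0, 0.6, 8.7]
grip_width: 55.6
```

Call:
{"name": "apply_moves", "arguments": {"rows": "0 0 0.5 0;0 0 1.2 0;0 0 2 0;0 0 2.6 0;0 0 2.6 0"}}

```text
time: 6.68
eef_pos: [542.3, -240.4, 138.5]
ee_rot: [[0.974, -0.225, 0.008], [-0.225, -0.974, -0.004], [0.009, 0.002, -1.0]]
contact_force: [0.9, -0.6, -0.8]
grip_width: 55.4
```

```bash
python3 - <<'E'
from h import *
c='wrist'; s=manip.get_state(); print(s['time'],s['eef_pos'],s['contact_force'],s['grip_width']);im=shot(c,'w4.png')
E
```

```text
6.6833 [ 542.34378797 -240.39873208  138.53550677] [ 0.88892709 -0.58966652 -0.7566172 ] 55.37256494423317
```

View pics/w4.png

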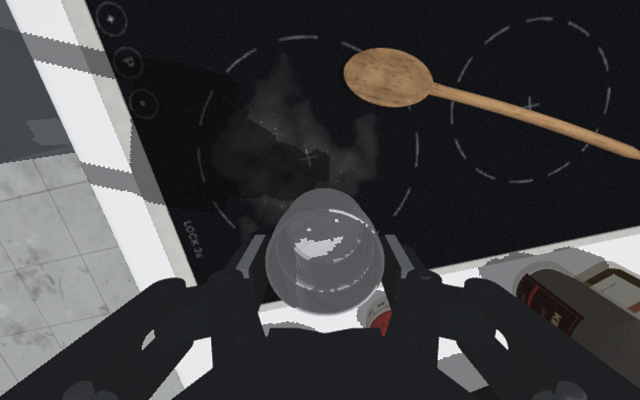

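The pot is held: opening 55.4 mm for a 56 mm wall, upright between the pads near px (325,250). Carrying it over to the seated pot.

Call:
{"name": "apply_moves", "arguments": {"rows": "-0.05 0.5 0.5 0;-0.88 15.13 0.5 0;-0.88 15.13 0.5 0;-0.88 15.13 0.5 0;-0.88 15.13 0.5 0;-0.88 15.13 0.5 0;-0.88 15.13 0.5 0;-0.88 15.13 0.5 0;-0.88 15.13 0.5 0;-0.88 15.13 0.5 0;-0.88 15.13 0.5 0;-0.88 15.13 0.5 0;-0.88 15.13 0.5 0;-0.88 15.13 0.5 0;-0.88 15.13 0.5 0;-0.88 15.13 0.5 0;-0.88 15.13 0.5 0;-0.88 15.13 0.5 0;-0.88 15.13 0.5 0;-0.88 15.13 0.5 0"}}

```text
time: 8.4
eef_pos: [504.0, 364.6, 152.1]
ee_rot: [[0.974, -0.227, -0.001], [-0.227, -0.974, -0.001], [-0.001, 0.001, -1.0]]
contact_force: [-0.1, 0.5, -0.9]
grip_width: 55.3
```

Call:
{"name": "apply_moves", "arguments": {"rows": "0 0 -0.5 0;0 0 -1 0;0 0 -1 0;0 0 -1 0;0 0 -1 0;0 0 -1 0"}}

```text
time: 8.9
eef_pos: [504.9, 366.3, 113.8]
ee_rot: [[0.974, -0.226, 0.001], [-0.226, -0.974, 0.001], [0.001, -0.001, -1.0]]
contact_force: [0.1, 0.2, -0.4]
grip_width: 55.4
```

```bash
python3 - <<'E'
from h import *
c='wrist'; s=manip.get_state(); print(s['time'],s['eef_pos'],s['contact_force'],s['grip_width']);im=shot(c,'w5.png')
v=im[:,:,::-1].copy(); e=s['eef_pos']
def circ(x,y,z,r,col):
  pts=np.array([proj(c,(x+r*np.cos(a),y+r*np.sin(a),z)) for a in np.linspace(0,6.28,72)]); cv2.polylines(v,[np.int32(pts*8)],True,col,1,cv2.LINE_AA,3)
circ(504,366.7,72,31,(0,255,0)); circ(e[0]-.2,e[1]+.5,e[2]-28.5+50,28,(0,0,255)); circ(504,366.7,34,73,(0,255,0))
cv2.imwrite('pics/w5o.png',cv2.resize(v[60:360,180:480],None,fx=2,fy=2))
E
```

```text
8.9 [504.86406574 366.32649723 113.80749531] [ 0.08873351  0.22845822 -0.38890808] 55.417107688166574
```

View pics/w5o.png

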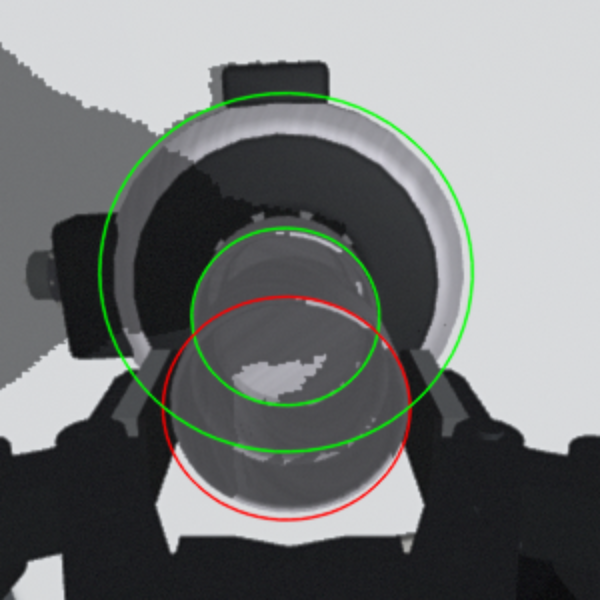

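The overlay shows the held pot (red) within about 1 mm of its expected place, and the seated rim (green) matches its estimate near crop px (285,315). Lowering in steps and watching the force.

Call:
{"name": "apply_moves", "arguments": {"rows": "0 0 -0.15 0;0 0 -0.3 0;0 0 -0.45 0;0 0 -0.6 0;0 0 -0.7 0;0 0 -0.7 0"}}

```text
time: 9.45
eef_pos: [503.3, 365.8, 83.0]
ee_rot: [[0.974, -0.225, -0.002], [-0.225, -0.974, -0.001], [-0.001, 0.002, -1.0]]
contact_force: [0.4, -0.2, -1.2]
grip_width: 55.2
```

Call:
{"name": "apply_moves", "arguments": {"rows": "0 0 -0.06 0;0 0 -0.12 0;0 0 -0.18 0;0 0 -0.18 0"}}

```text
time: 9.78
eef_pos: [503.9, 366.1, 76.9]
ee_rot: [[0.974, -0.225, -0.0], [-0.225, -0.974, -0.0], [-0.0, 0.0, -1.0]]
contact_force: [-0.3, 0.5, -1.1]
grip_width: 55.4
```

Call:
{"name": "apply_moves", "arguments": {"rows": "0 0 -0.03 0;0 0 -0.06 0;0 0 -0.06 0;0 0 -0.06 0"}}

```text
time: 10.12
eef_pos: [504.2, 366.4, 75.5]
ee_rot: [[0.974, -0.225, 0.0], [-0.225, -0.974, 0.0], [0.0, -0.0, -1.0]]
contact_force: [-2.0, -0.7, 5.1]
grip_width: 55.4
```

Call:
{"name": "apply_moves", "arguments": {"rows": "0 0 -0.02 0;0 0 -0.04 0;0 0 -0.04 0;0 0 -0.04 0"}}

```text
time: 10.45
eef_pos: [504.3, 366.5, 75.3]
ee_rot: [[0.974, -0.225, 0.001], [-0.225, -0.974, 0.001], [0.001, -0.001, -1.0]]
contact_force: [-6.1, -3.9, 20.3]
grip_width: 55.5
```

Contact is at TCP z 75.4. On the hob the grip was at 30.4, so the foot is 45 mm up, exactly on the ledge. Easing off and opening.

Call:
{"name": "apply_moves", "arguments": {"rows": "0 0 0.04 0;0 0 0.04 0;0 0 0.04 0;0 0 0.04 0;0 0 0.04 0;0 0 0.04 0;0 0 0.04 0;0 0 0.04 0", "fingers": 85}}

```text
time: 11.12
eef_pos: [504.0, 366.2, 74.7]
ee_rot: [[0.974, -0.225, -0.0], [-0.225, -0.974, -0.0], [-0.0, 0.0, -1.0]]
contact_force: [-0.9, -0.1, 0.2]
grip_width: 85.1
```

Call:
{"name": "apply_moves", "arguments": {"rows": "0 0 1 0;0 0 2 0;0 0 3 0;0 0 3 0;0 0 3 0"}}

```text
time: 11.53
eef_pos: [505.5, 367.3, 197.8]
ee_rot: [[0.974, -0.225, 0.005], [-0.225, -0.974, 0.003], [0.004, -0.004, -1.0]]
contact_force: [0.1, -1.8, -0.6]
grip_width: 85.3
```

```bash
python3 - <<'E'
from h import *
c='wrist'; s=manip.get_state(); print(s['time'],s['eef_pos'],s['contact_force'],s['grip_width']);im=shot(c,'w6.png')
v=im[:,:,::-1].copy()
def circ(x,y,z,r,col):
  pts=np.array([proj(c,(x+r*np.cos(a),y+r*np.sin(a),z)) for a in np.linspace(0,6.28,72)]); cv2.polylines(v,[np.int32(pts*8)],True,col,1,cv2.LINE_AA,3)
circ(504,366.7,72,31,(0,255,0)); circ(504,366.7,95,28,(0,0,255))
cv2.imwrite('pics/w6o.png',cv2.resize(v[80:280,220:440],None,fx=3,fy=3))
for n in ['pot_loose','warmer']: print(cams.place_of(n,c)[:1])
E
```

```text
11.5333 [505.46861676 367.27185544 197.81459517] [ 0.07789151 -1.78193473 -0.5647599 ] 85.27245503355071
[{'pixel': [320.5, 187.2], 'conf': 0.56}]
[]
```

View pics/w6o.png

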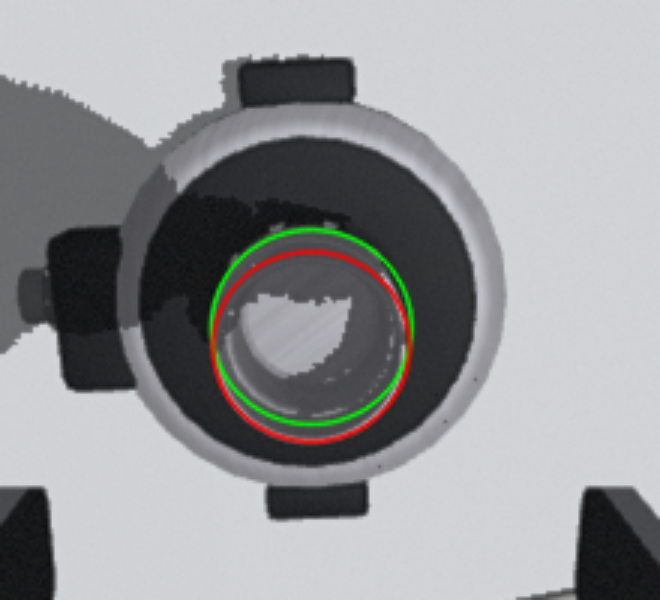

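Nested: the loose rim matches the overlay for z = 95, concentric and straight, near crop px (311,347). The lugs at (297,80) and (318,503) put the warmer's yaw at about -10°, so I add a small turn. Going down on the outer pot's wall.

Call:
{"name": "apply_moves", "arguments": {"rows": "0 0 -1 0.45;0 0 -2 0.45;0 0 -2.9 0.45;0 0 -3.5 0.45;0 0 -3.85 0.45;0 0 -3.85 0.45;0 0 -3.85 0.45"}}

```text
time: 12.27
eef_pos: [503.6, 365.9, 40.1]
ee_rot: [[0.984, -0.179, -0.002], [-0.179, -0.984, -0.001], [-0.001, 0.001, -1.0]]
contact_force: [0.5, 0.7, 0.6]
grip_width: 84.9
```

Call:
{"name": "apply_moves", "arguments": {"rows": "0 0 0 0;0 0 0 0;0 0 0 0;0 0 0 0;0 0 0 0;0 0 0 0;0 0 0 0;0 0 0 0", "fingers": 50, "squeeze": 90}}

```text
time: 12.93
eef_pos: [503.5, 367.2, 43.3]
ee_rot: [[0.984, -0.18, -0.0], [-0.18, -0.984, 0.002], [-0.0, -0.002, -1.0]]
contact_force: [-8.2, 1.2, 10.2]
grip_width: 59.9
```

Gripped. Rocking left (warmer +y) along an arc about the foot's low edge.

Call:
{"name": "apply_moves", "arguments": {"rows": "0.01 0.05 0.02 0;0.02 0.1 0.04 0;0.03 0.15 0.06 0;0.036 0.2 0.08 0;0.036 0.2 0.08 0;0.036 0.2 0.08 0"}}

```text
time: 13.43
eef_pos: [503.5, 368.5, 43.9]
ee_rot: [[0.984, -0.178, -0.005], [-0.178, -0.984, -0.009], [-0.003, 0.01, -1.0]]
contact_force: [-0.5, -23.2, 2.3]
grip_width: 60.0
```

Call:
{"name": "apply_moves", "arguments": {"rows": "0.01 0.05 0.02 0;0.02 0.1 0.04 0;0.03 0.15 0.06 0;0.036 0.2 0.08 0;0.036 0.2 0.08 0;0.036 0.2 0.08 0"}}

```text
time: 13.93
eef_pos: [503.9, 374.5, 45.9]
ee_rot: [[0.984, -0.177, -0.007], [-0.178, -0.984, -0.013], [-0.005, 0.014, -1.0]]
contact_force: [0.3, -28.1, -2.5]
grip_width: 59.9
```

```bash
cat > tilt.py <<'E'
from h import *
import sys
from scipy.spatial.transform import Rotation as Ro
c='wrist'; s=manip.get_state(); print(s['time'],s['eef_pos'],s['contact_force'],s['grip_width']);im=shot(c,'t%s.png'%sys.argv[1])
v=cv2.resize(im[:,:,::-1],None,fx=3,fy=3); X=np.array([.984,-.178,0]); Y=np.array([.178,.984,0])
C=np.array([504,366.5,20.])
def circ(piv,t,col):
  # pot tilted by t (towards +y if >0), about foot edge
  R=Ro.from_rotvec(-X*t).as_matrix(); e=C+Y*25.7*np.sign(t)+np.array([0,0,piv])
  for h,r in ((75,28),):
    pts=np.array([proj(c,e+R@(-Y*25.7*np.sign(t)+np.array([0,0,h])+r*np.cos(a)*X+r*np.sin(a)*Y)) for a in np.linspace(0,6.28,72)])
    cv2.polylines(v,[np.int32(pts*3*8)],True,col,1,cv2.LINE_AA,3)
for a,col in zip(sys.argv[2:],[(0,255,0),(0,0,255),(255,255,0)]):
  p,t=map(float,a.split(',')); circ(p,t,col)
cv2.imwrite('pics/t%so.png'%sys.argv[1],v[330:930,600:1340])
E
python3 tilt.py a 0,0.001 0,0.1 0,0.2
```

```text
13.9333 [503.93855178 374.53967834  45.8856809 ] [  0.29874547 -28.05920053  -2.49431824] 59.93676108044767
```

View pics/tao.png

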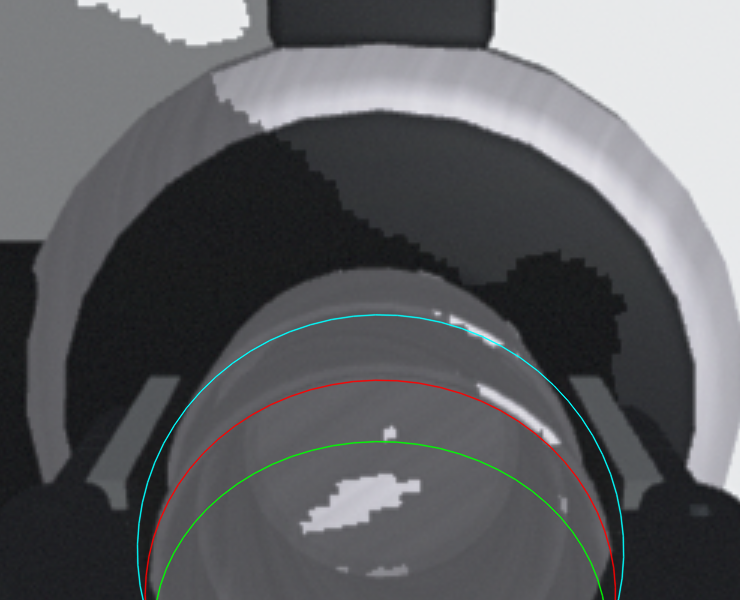

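The picture shows the pot clearly leaning left. The loose rim's far edge, near crop (380,377), follows the red 0.1 rad circle. Now rocking to the right, rising along the arc.

Call:
{"name": "apply_moves", "arguments": {"rows": "-0.02 -0.1 0.02 0;-0.04 -0.2 0.04 0;-0.055 -0.3 0.06 0;-0.07 -0.4 0.08 0;-0.09 -0.5 0.1 0;-0.11 -0.6 0.12 0;-0.11 -0.6 0.12 0"}}

```text
time: 14.57
eef_pos: [502.9, 362.1, 53.3]
ee_rot: [[0.983, -0.181, 0.002], [-0.181, -0.983, 0.007], [0.001, -0.008, -1.0]]
contact_force: [-3.7, 17.9, -10.1]
grip_width: 59.5
```

Call:
{"name": "apply_moves", "arguments": {"rows": "-0.01 -0.08 0 0;-0.02 -0.16 0 0;-0.035 -0.2 0 0;-0.035 -0.2 0 0;-0.035 -0.2 0 0"}}

```text
time: 14.98
eef_pos: [502.6, 356.7, 55.3]
ee_rot: [[0.983, -0.181, 0.005], [-0.181, -0.983, 0.011], [0.003, -0.012, -1.0]]
contact_force: [-6.3, 25.3, -0.7]
grip_width: 59.7
```

```bash
python3 tilt.py b 5,-0.001 5,-0.1 5,-0.17
```

```text
14.9833 [502.61845183 356.65563077  55.32589715] [-6.29531193 25.28138828 -0.68317474] 59.68453417472857
```

View pics/tbo.png

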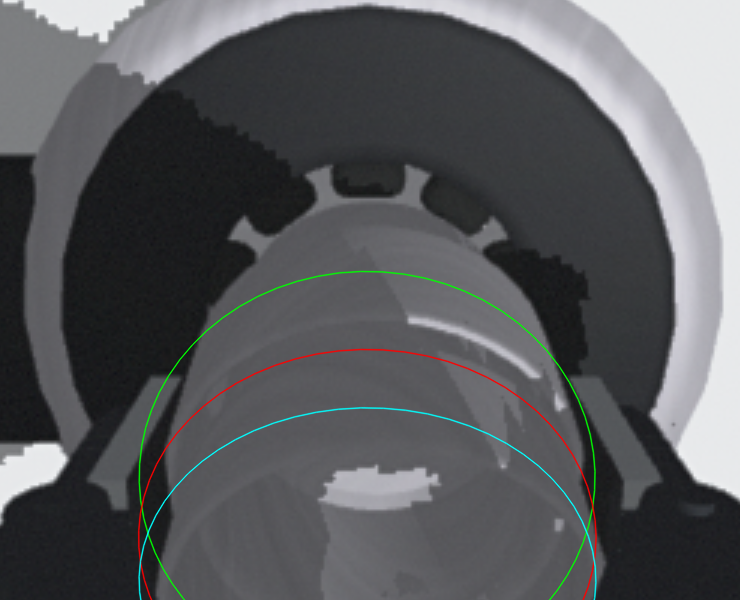

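The pot leans clearly right: the loose rim's far edge, near (365,455), lies beyond the 0.17 rad circle. The foot is still in the collar. Next a left rock again.

Call:
{"name": "apply_moves", "arguments": {"rows": "0.02 0.1 0.02 0;0.04 0.2 0.04 0;0.055 0.3 0.06 0;0.07 0.4 0.08 0;0.09 0.5 0.1 0;0.11 0.6 0.12 0;0.11 0.6 0.12 0"}}

```text
time: 15.62
eef_pos: [504.5, 371.2, 57.9]
ee_rot: [[0.984, -0.179, -0.003], [-0.179, -0.984, -0.005], [-0.002, 0.005, -1.0]]
contact_force: [-1.4, -2.3, 5.9]
grip_width: 59.6
```

Call:
{"name": "apply_moves", "arguments": {"rows": "0 -0.07 0.05 0;-0.01 -0.15 0.1 0;-0.02 -0.25 0.15 0;-0.02 -0.25 0.15 0;-0.02 -0.25 0.15 0"}}

```text
time: 16.03
eef_pos: [505.0, 364.2, 63.3]
ee_rot: [[0.984, -0.18, 0.001], [-0.18, -0.984, 0.0], [0.001, -0.001, -1.0]]
contact_force: [-0.2, 0.2, -1.5]
grip_width: 59.9
```

```bash
python3 tilt.py c 14,0.001 14,0.1 14,-0.1; python3 -c "
from h import *
for n in ['pot_loose','pot_seated','warmer']:
  print(n,cams.find_in(n,'side')[:1]) if 0 else None
"
```

```text
16.0333 [504.96696244 364.15502902  63.27025654] [-0.18048266  0.18826669 -1.51930783] 59.89215041397455
```

View pics/tco.png

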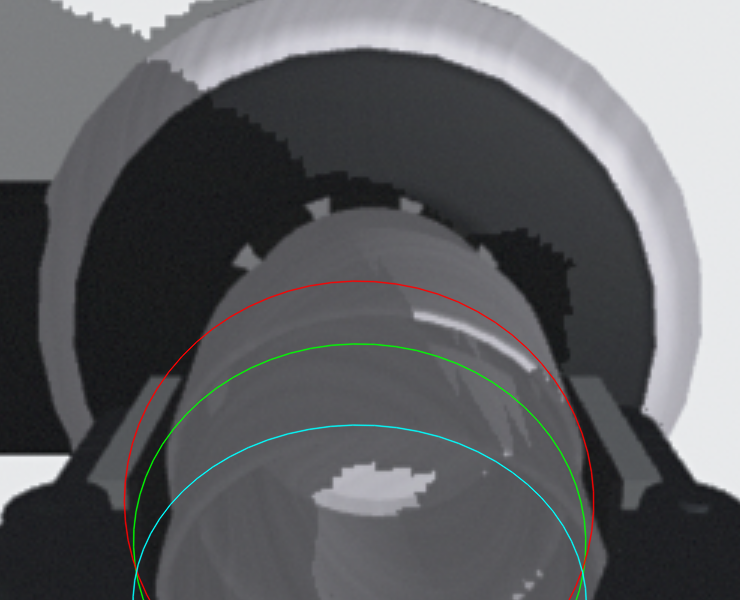

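The wrist force is down to the pots' weight, so the pair is free. It still leans right in the pads, with the rim's far edge near (365,455). I'll lift a little to settle clear, then work out the tilt numerically; my 12 viewer pictures are used up.

Call:
{"name": "apply_moves", "arguments": {"rows": "0 0.02 0.1 0;0 0.06 0.2 0;0 0.06 0.3 0;0 0.06 0.3 0;0 0.06 0.3 0;0 0.06 0.3 0;0 0.06 0.3 0;0 0.06 0.3 0"}}

```text
time: 16.75
eef_pos: [504.6, 366.5, 74.7]
ee_rot: [[0.984, -0.179, -0.0], [-0.179, -0.984, -0.0], [-0.0, 0.0, -1.0]]
contact_force: [-0.4, -0.3, -1.6]
grip_width: 59.8
```

```bash
cat > fit.py <<'E'
from h import *
import sys
from scipy.spatial.transform import Rotation as Ro
c='wrist'; s=manip.get_state(); print(s['time'],np.round(s['eef_pos'],1),np.round(s['contact_force'],1),s['grip_width'])
im=shot(c,'f%s.png'%sys.argv[1]); g=cv2.cvtColor(im,cv2.COLOR_RGB2GRAY).astype(float)
E=np.array(s['eef_pos']); R0=np.array(s['ee_rot']); X=R0[:,0]; Y=-R0[:,1]; Z=np.array([0,0,1.])
def pot(t,h,r,a,inner=0):
  R=Ro.from_rotvec(-X*t).as_matrix(); P=E+Z*20
  return P+R@(Z*(h-43.3)+r*np.cos(a)*X+r*np.sin(a)*Y)
print('theta  rows at centre (far side): foot bottom, foot22, wall25, outer rim, loose rim out, loose in')
for t in (-.25,-.2,-.15,-.1,-.05,0,.05):
  print(t,[int(round(proj(c,pot(t,h,r,np.pi/2))[1])) for h,r in ((0,25.7),(22,25.7),(25,31),(52,31),(75,28),(75,26))],'near loose rim',int(proj(c,pot(t,75,28,-np.pi/2))[1]))
b=cv2.GaussianBlur(g,(5,1),0)
for col in (312,318,324,330,336): print(col,'rows 165-290 step3',b[165:290:3,col].astype(int).tolist())
E
python3 fit.py a
```

```text
16.75 [504.6 366.5  74.7] [-0.4 -0.3 -1.6] 59.83768224168801
theta  rows at centre (far side): foot bottom, foot22, wall25, outer rim, loose rim out, loose in
-0.25 [175, 194, 188, 221, 270, 274] near loose rim 370
-0.2 [177, 195, 188, 218, 263, 268] near loose rim 371
-0.15 [180, 196, 188, 215, 256, 261] near loose rim 372
-0.1 [183, 197, 189, 212, 250, 255] near loose rim 373
-0.05 [186, 198, 190, 209, 243, 249] near loose rim 373
0 [189, 199, 191, 207, 237, 242] near loose rim 373
0.05 [192, 201, 192, 205, 231, 237] near loose rim 372
312 rows 165-290 step3 [26, 25, 25, 25, 60, 77, 85, 85, 86, 87, 88, 90, 87, 88, 87, 88, 89, 87, 86, 86, 86, 84, 86, 87, 86, 85, 86, 86, 85, 87, 90, 92, 90, 92, 153, 178, 176, 158, 158, 98, 101, 101]
318 rows 165-290 step3 [26, 25, 26, 25, 26, 84, 85, 87, 87, 90, 91, 88, 88, 87, 87, 87, 92, 86, 86, 85, 87, 84, 85, 87, 86, 85, 86, 86, 86, 87, 91, 91, 93, 93, 180, 175, 176, 160, 158, 97, 97, 96]
324 rows 165-290 step3 [51, 26, 26, 27, 24, 84, 86, 92, 92, 93, 93, 88, 86, 87, 88, 88, 95, 87, 85, 87, 86, 86, 84, 87, 88, 87, 85, 87, 86, 88, 91, 93, 92, 92, 112, 176, 174, 168, 158, 101, 93, 94]
330 rows 165-290 step3 [54, 37, 23, 24, 27, 83, 87, 94, 97, 96, 95, 96, 95, 93, 88, 89, 95, 87, 86, 86, 85, 87, 86, 84, 87, 87, 86, 87, 88, 90, 92, 91, 92, 90, 174, 174, 176, 167, 155, 93, 90, 90]
336 rows 165-290 step3 [54, 53, 50, 25, 110, 104, 87, 89, 98, 98, 98, 98, 96, 98, 97, 99, 144, 84, 88, 86, 86, 85, 87, 86, 84, 87, 88, 87, 85, 88, 91, 91, 91, 89, 177, 177, 179, 134, 135, 86, 86, 85]
```

The pair is free and clear (z ≈ 51 mm) but leans about 0.13 rad right in the pads (foot edge row 180, outer rim row 213). To straighten it, I'll loosen the grip, press the foot's low right edge lightly on the warmer's top face, and measure again.

Call:
{"name": "apply_moves", "arguments": {"rows": "-0.02 -0.1 0 0;-0.04 -0.22 0 0;-0.06 -0.34 0 0;-0.08 -0.45 0 0;-0.08 -0.45 -0.1 0;-0.08 -0.45 -0.2 0;-0.08 -0.45 -0.24 0;-0.08 -0.45 -0.24 0", "squeeze": 25}}

```text
time: 17.47
eef_pos: [501.2, 348.5, 64.6]
ee_rot: [[0.984, -0.179, -0.001], [-0.179, -0.984, -0.0], [-0.001, 0.001, -1.0]]
contact_force: [-0.1, -0.4, -2.7]
grip_width: 59.6
```

Call:
{"name": "apply_moves", "arguments": {"rows": "0 0 -0.03 0;0 0 -0.06 0;0 0 -0.09 0;0 0 -0.09 0;0 0 -0.09 0"}}

```text
time: 17.88
eef_pos: [501.8, 349.0, 62.4]
ee_rot: [[0.984, -0.179, 0.001], [-0.179, -0.984, 0.001], [0.0, -0.001, -1.0]]
contact_force: [-1.7, -0.3, 5.0]
grip_width: 59.5
```

Contact has begun at z 62.4 (5 N). Pressing about 2.5 mm more.

Call:
{"name": "apply_moves", "arguments": {"rows": "0 0 -0.02 0;0 0 -0.04 0;0 0 -0.06 0;0 0 -0.07 0;0 0 -0.07 0"}}

```text
time: 18.3
eef_pos: [502.0, 349.5, 61.5]
ee_rot: [[0.984, -0.179, 0.001], [-0.179, -0.984, 0.001], [0.001, -0.002, -1.0]]
contact_force: [-6.7, -1.2, 23.8]
grip_width: 59.8
```

```bash
python3 fit.py b | grep -v '^3[13][28]'
```

```text
18.3 [502.  349.5  61.5] [-6.7 -1.2 23.8] 59.750864212617635
theta  rows at centre (far side): foot bottom, foot22, wall25, outer rim, loose rim out, loose in
-0.25 [175, 194, 187, 221, 269, 274] near loose rim 370
-0.2 [177, 195, 188, 217, 263, 267] near loose rim 371
-0.15 [180, 196, 188, 215, 256, 261] near loose rim 372
-0.1 [183, 197, 189, 212, 249, 255] near loose rim 372
-0.05 [186, 198, 190, 209, 243, 248] near loose rim 373
0 [189, 199, 191, 207, 237, 242] near loose rim 372
0.05 [192, 201, 192, 205, 230, 236] near loose rim 372
324 rows 165-290 step3 [234, 118, 118, 115, 118, 89, 88, 92, 94, 94, 94, 90, 88, 89, 90, 92, 97, 87, 88, 89, 89, 87, 85, 89, 90, 88, 88, 89, 89, 93, 93, 95, 95, 92, 182, 181, 179, 179, 159, 150, 93, 94]
330 rows 165-290 step3 [232, 210, 125, 115, 117, 100, 89, 94, 98, 97, 95, 96, 96, 95, 91, 93, 98, 90, 88, 88, 87, 89, 87, 87, 90, 90, 87, 88, 90, 95, 95, 95, 94, 92, 102, 180, 180, 182, 158, 134, 91, 89]
336 rows 165-290 step3 [234, 235, 236, 125, 116, 114, 89, 90, 100, 99, 98, 98, 98, 100, 99, 100, 184, 89, 89, 89, 89, 88, 89, 88, 86, 88, 90, 88, 87, 94, 95, 94, 94, 93, 154, 181, 183, 150, 150, 94, 89, 87]
```

Call:
{"name": "apply_moves", "arguments": {"rows": "0 0 -0.03 0;0 0 -0.06 0;0 0.02 -0.09 0;0 0.04 -0.1 0;0 0.06 -0.1 0;0 0.06 -0.1 0", "squeeze": 20}}

```text
time: 18.85
eef_pos: [502.6, 352.5, 60.1]
ee_rot: [[0.984, -0.179, 0.003], [-0.179, -0.984, 0.002], [0.002, -0.003, -1.0]]
contact_force: [-12.1, -5.5, 47.1]
grip_width: 60.0
```

```bash
python3 fit.py c | grep -v '^-\|^3[13][28]'
```

```text
18.85 [502.6 352.5  60.1] [-12.1  -5.5  47.1] 59.96577677824811
theta  rows at centre (far side): foot bottom, foot22, wall25, outer rim, loose rim out, loose in
0 [189, 199, 191, 207, 236, 242] near loose rim 372
0.05 [192, 201, 192, 205, 230, 236] near loose rim 372
324 rows 165-290 step3 [35, 141, 117, 118, 117, 115, 116, 87, 88, 91, 91, 90, 88, 90, 90, 95, 89, 86, 88, 88, 86, 86, 89, 88, 87, 88, 88, 94, 93, 93, 96, 93, 96, 95, 91, 184, 182, 180, 180, 155, 156, 87]
330 rows 165-290 step3 [61, 236, 206, 116, 118, 116, 116, 88, 90, 89, 90, 90, 90, 91, 93, 124, 90, 88, 87, 88, 88, 85, 88, 89, 87, 86, 89, 94, 93, 95, 155, 106, 94, 94, 103, 183, 181, 180, 184, 98, 114, 87]
336 rows 165-290 step3 [129, 171, 233, 235, 161, 115, 115, 88, 91, 92, 93, 91, 90, 94, 95, 123, 125, 88, 88, 88, 87, 88, 86, 88, 89, 88, 88, 93, 96, 94, 95, 95, 94, 93, 92, 178, 181, 135, 124, 92, 91, 87]
```

Tilt is down to about -0.065 rad (rows 185/210/246). A little more.

Call:
{"name": "apply_moves", "arguments": {"rows": "0 0.02 -0.02 0;0 0.04 -0.04 0;0.01 0.06 -0.05 0;0.01 0.08 -0.05 0;0.01 0.08 -0.05 0"}}

```text
time: 19.32
eef_pos: [503.3, 355.8, 58.5]
ee_rot: [[0.984, -0.179, 0.003], [-0.179, -0.984, 0.003], [0.003, -0.003, -1.0]]
contact_force: [-11.9, -4.9, 50.1]
grip_width: 59.7
```

Call:
{"name": "apply_moves", "arguments": {"rows": "0.01 0.03 0.1 0;0.02 0.08 0.25 0;0.03 0.15 0.4 0;0.06 0.31 0.55 0;0.06 0.31 0.55 0;0.06 0.31 0.55 0;0.06 0.31 0.55 0;0.06 0.31 0.55 0", "squeeze": 50}}

```text
time: 19.98
eef_pos: [503.9, 366.3, 74.2]
ee_rot: [[0.984, -0.179, -0.001], [-0.179, -0.984, -0.001], [-0.001, 0.001, -1.0]]
contact_force: [0.2, 0.8, -2.1]
grip_width: 59.8
```

```bash
python3 fit.py d | grep -v '^3[13][28]'
```

```text
19.9833 [503.9 366.3  74.2] [ 0.2  0.8 -2.1] 59.77182427543481
theta  rows at centre (far side): foot bottom, foot22, wall25, outer rim, loose rim out, loose in
-0.25 [174, 194, 187, 221, 270, 274] near loose rim 370
-0.2 [177, 195, 188, 218, 263, 268] near loose rim 371
-0.15 [180, 196, 188, 215, 256, 261] near loose rim 372
-0.1 [183, 197, 189, 212, 249, 255] near loose rim 373
-0.05 [186, 198, 190, 209, 243, 249] near loose rim 373
0 [189, 199, 191, 207, 237, 242] near loose rim 373
0.05 [192, 201, 192, 205, 231, 236] near loose rim 372
324 rows 165-290 step3 [52, 52, 40, 27, 27, 27, 26, 114, 85, 88, 89, 87, 86, 87, 86, 94, 86, 86, 85, 86, 84, 86, 87, 85, 87, 86, 92, 90, 93, 91, 92, 94, 93, 94, 155, 185, 180, 179, 179, 175, 91, 97]
330 rows 165-290 step3 [54, 52, 41, 25, 28, 28, 31, 115, 86, 88, 89, 87, 86, 88, 87, 95, 84, 86, 86, 86, 86, 84, 87, 87, 86, 87, 92, 91, 91, 92, 93, 93, 94, 94, 92, 181, 181, 179, 174, 131, 92, 92]
336 rows 165-290 step3 [54, 53, 48, 43, 105, 105, 116, 114, 87, 89, 90, 86, 87, 89, 89, 122, 155, 86, 87, 87, 85, 85, 84, 87, 86, 85, 92, 88, 94, 93, 92, 96, 93, 93, 94, 176, 181, 181, 92, 91, 90, 90]
```

The tilt is now about -0.05 rad (3°), with the underside about 17 mm above the top face. The measured load is 2.1 N, which is the pair's weight, so nothing is touching. Letting it settle, then handing in.

Call:
{"name": "apply_moves", "arguments": {"rows": "0 0 0.05 0;0 0 0.05 0;0 0 0.05 0;0 0 0.05 0;0 0 0.05 0;0 0 0.05 0"}}

```text
time: 20.53
eef_pos: [504.3, 366.6, 76.9]
ee_rot: [[0.984, -0.179, -0.0], [-0.179, -0.984, -0.0], [-0.0, 0.0, -1.0]]
contact_force: [-0.2, 0.7, -2.1]
grip_width: 59.6
```

```bash
python3 fit.py e | grep '^2\|^324'; python3 - <<'E'
from h import *
print(np.round(manip.get_state()['qd'],4)); print(manip.sign_off())
E
```

```text
20.5333 [504.3 366.6  76.9] [-0.2  0.7 -2.1] 59.6168097879373
324 rows 165-290 step3 [53, 43, 26, 27, 27, 27, 37, 113, 85, 88, 88, 86, 85, 87, 86, 94, 85, 85, 85, 86, 83, 86, 87, 83, 86, 85, 91, 90, 91, 92, 92, 94, 91, 94, 102, 183, 179, 179, 178, 177, 93, 91]
[ 0.      0.0003 -0.0004  0.0004 -0.0003 -0.0011]
the job is handed in; nothing more can be done
None
```

I handed the job in at about 20.5 s with the nested pair held still over the well; no verdict is reported. I nested the loose pot, then rocked the stuck one about 0.1 rad left, at least 0.17 rad right and left again. It came free during that last rock.

**Straightening:** once free, the pair still leaned about 0.13 rad to the right in the pads. I loosened the grip and pressed the low edge of the foot on the warmer's top face, with up to 50 N, until it was nearly straight. Then I lifted it clear again.

**Last checks:**
- **Tilt:** about 0.05 rad (limit 0.14). The three edges I measured gave 0.04 to 0.065.
- **Height:** the underside is about 2 cm above the top face, estimated from the grip height and the press contact, so good to a few mm.
- **Position:** the gripper is within 1 mm of the well's axis, and the pot within about 3 mm.
- **Contact and motion:** the wrist load is 2.1 N, which fits the pair's weight alone, and the arm is still.
- **Nesting:** the loose pot's rim is where a nested pot's should be.

**Not checked:** with my 12 pictures used up, I judged the final state from pixel values only. I also took no last picture of the other things on the worktop; I planned the moves clear of them and saw no unexpected contact force.

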